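# Reset the peak hand of the torque tester

## Robot

A 6-joint arm with a two-finger parallel gripper is mounted at the origin on the work surface. World frame = base frame: x ahead of the robot, y to its left, z up, the work surface at z = 0. Lengths are in m, angles in degrees, forces in N, time in s.
With the tool pointing down it reaches from about 0.225 to 0.725 m from the base axis. Payload 3.1 kg.
Tool frame: the origin (TCP) lies at the very end of the fingers, on their centre line; the grasp point (between the pads) lies 19 mm behind it; z points along the fingers, y is the line along which they close (so a half turn about z gives the same grasp; the last joint's range is limited). The gripper opens to 85 mm and grips with 20 to 120 N. Pads are 22 mm wide; open, the fingers measure 114 mm over their backs; the gripper's body (76 mm by 85 mm) begins 54 mm behind the grasp point. The pads swing forward as they close: fully open they stand 13 mm farther back than shut.
Start: joints at [67.563, 2.75, 5.684, 92.934, 0, 82.678], TCP at [0.137, 0.507, 0.231] pointing down, gripper open.
Joint ranges: [-166.93, 166.93], [-56.73, 111.36], [-69.38, 81.34], [-121.58, 131.49], [-85.45, 84.26], [-180, 180]. Speed limits (degrees/s): [159.86, 159.86, 180, 180, 180, 180].

## Interface

Orientations are given as [roll, pitch, yaw] about the fixed x, y, z axes, in that order (R = Rz(yaw) Ry(pitch) Rx(roll)).
In Python, from cell import * gives the robot as it stands.
- The arm moves only by the tool jog_arm, never from a script. Its argument "rows" is a list of rows, each an object of numbers: "gripper": the opening, from 0 (shut) to 1 (fully open); "x", "y", "z": the shift along the tool's x, y, z in cm; "roll": the turn about the tool's z in degrees. In form: [{"gripper": .., "x": .., "y": .., "z": .., "roll": ..}, ...]. A call has 1 to 5 rows; each row shifts and turns the commanded pose from where the row before left it, along the tool's axes as they then stand; what a row does not reach is not made up. A row lasts 1/10 s, in which the tool goes at most 50 mm and 8.59 degrees, less where a joint would pass 70% of its speed; a pose out of reach is approached as far as the arm can. A call with a gripper value outside its range is refused whole. The fingers move at their own pace and stop on an object; "force" is the grip in N (left out, the last holds). Time passes only in rows, so rows that do not move let the fingers close. It gives the time, the measured TCP pose, the force, the opening and the grip force at its end, in the units of the state.
- state(): the state, without advancing time (a new reading comes with each control period).
- get_image(name): name is "side" or "top" or "wrist"; returns a dict with "pixels" (420x560x3 uint8, red, green, blue), "depth" (420x560 float32, m along the optical axis (not along the pixel's ray), 0 where there is no reading), "fx", "fy", "cx", "cy" (pixels), "D" ([k1, k2, p1, p2, k3] as OpenCV has them; the pictures are not rectified), "origin" and "rotation" of the camera in the world; the wrist camera has in their place "tool_from_camera" (4x4, takes a point from camera to tool coordinates, whose origin is the TCP and whose axes are the flange's). Camera axes: x right, y up, looking along -z (the intrinsics and any distortion apply to the point x, -y, -z); pixel columns grow to the right and rows downward; lengths in m; the calibration is good to about 2 mm. A picture is of the moment at which its call begins: read the wrist's pose just before it.
- job_done(): hands the job in; it is judged then, once.
The state is a dict: "time_s": time; "joint_positions": joint angles; "dq": joint speeds; "tau": joint torques, N m; "eef_pos": TCP position; "orientation": TCP orientation; "force": force on the tool from outside, world axes, zero at the start; "moment": the same for the moment, N m; "gripper_width": finger opening in m; "finger_force": force on a finger pad.
Only numpy, scipy, OpenCV 4.12 (cv2) and the standard library are available. Lean on these libraries where they do the work, as an engineer would, in place of code of your own. Each camera call takes 0.05 s, during which the arm holds its last target. There are 200 camera calls.

## Task

Get the bench torque tester ready for the next wrench: raise its half-dropped stiff lid until it stands a little past upright, about 100 degrees open, and leave it there. Then, with the fingertips, push the peak hand back round the dial to its zero stop and press it firmly home against the stop with about a kilo of push for a second; do not force or squeeze it hard. Finish with the lid still standing and the hand at zero, and leave the other things on the bench where they are.

Things in the scene. Friction and masses are not known exactly. Their poses are not given: they have to be found in the camera images.
- tester: the torque tester, a grey painted case fixed to the bench, 180 mm deep (its x), 200 mm wide (its y), 56 mm high. Origin: centre of its underside; z up; -x is its front (robot side), the lid hinge is on its far (+x) top rim. A round white dial (148 mm across, face 60 mm above the bench) lies on top, centred 20 mm in front of the origin. A square drive stub sticks out 32 mm from its -y side
- dial_center (a point): centre of the dial, on its face, 60 mm above the bench: the pivot of the peak hand. Axes as the tester
- peak_hand (a joint): angle of the peak hand in rad from its zero stop: 0 is hard against the stop, grows clockwise seen from above, up to 3.4. In the tester's frame the hand points from the pivot in the direction 2.45 rad minus this value (counted anticlockwise from +x), so at zero it points to the front left. A stiff pivot holds it where it is left (some 2 N at the fin to move it)
- reset_bar: the peak hand: a flat dark steel arm 95 mm long with an upright flat fin near its end to push on. Origin on the pivot at the dial face; x along the hand towards its pointing end, z up. The fin reaches from 28 to 68 mm from the pivot, is 8 mm thick, and from 4 to 38 mm above the dial face (its top is 98 mm above the bench). Fingers need only the upper 25 mm of the fin
- fin_top (a point): middle of the fin's top edge, 48 mm from the pivot, 98 mm above the bench
- lid (a joint): opening angle of the lid in rad: 0 shut, 1.57 upright, up to 2.5. The hinge is stiff and holds the lid at any angle (about 4 N at the tab to raise it). The lid is a shallow grey shell 180 mm from hinge to front, 200 mm wide, 44 mm deep, open below
- lid_hinge (a point): middle of the lid's hinge line, 60 mm above the bench, at the far rim of the case; the line runs along the tester's y
- lid_tab (a point): underside of the steel finger tab that sticks out from the middle of the lid's front lower edge, in the plane of the lid's lower rim, 202 mm from the hinge line. The tab is 80 mm wide, 4 mm thick and sticks out 40 mm (180 to 220 mm from the hinge line). x points from the tab to the hinge, z out of the top of the lid
- mug: white ceramic mug with brass wood screws, 82 mm across, 95 mm high, loose; origin at the middle of its underside. Bystander
- plug_socket: chrome spark plug socket standing on end, 26 mm across, 66 mm high, loose; origin at the middle of its underside. Bystander
- hinge_pin: steel hinge pin lying down, 120 mm long along its x, 16 mm high, loose; origin at the middle of its underside. Bystander
- tin: small enamel tin, 109 x 79 x 46 mm, loose; origin at the middle of its underside. Bystander
- wrench: steel wrench lying flat, 190 mm long along its x, loose. Bystander
- screwdriver: screwdriver lying flat, 200 mm long along its x, loose. Bystander
- zero_stop (a point): top of the zero stop, an upright steel post on the dial, 12 mm thick, 18 mm above the dial face, 48 mm from the pivot; at zero the fin's anticlockwise side rests against it

How it is judged:
By the outcome, as a careful person would: the job done as asked, in the order asked, and still so for the second after the job is handed in, with the robot touching nothing.
It also fails if it takes over 69 s, if anything falls off the work surface, if the arm or the gripper's body presses on something with over 40 N, if the wrist force passes 120 N, or if a joint passes its speed limit or range.

## Working session

There is one attempt and no reset: what is moved stays moved. The work goes in short steps, Python scripts to look and compute and a tool call to move; the robot and the scene stay as the last step left them, time stands still between calls to the robot, and variables do not carry over. Pictures are saved under pics/ and viewed, at most 10 in all, crops included, and the job is handed in when it is done.

Besides the shell and the picture viewer there is one more tool, called after "Request:" as name(argument=value, ...), one argument or row to a line, values as JSON. jog_arm: Moves the arm, as the interface text tells. Its arguments: {"type":"object","properties":{"rows":{"type":"array","items":{"type":"object","properties":{"gripper":{"type":"number"},"x":{"type":"number"},"y":{"type":"number"},"z":{"type":"number"},"roll":{"type":"number"}}}},"force":{"type":"number"}},"required":["rows"]}

```bash
mkdir -p pics
cat > h.py <<'E'
from cell import *
import numpy as np, cv2
from scipy.spatial.transform import Rotation as Rn
def world(im,u,v,d=None):
    if d is None:
        d=np.median([x for x in im["depth"][v-1:v+2,u-1:u+2].ravel() if x>0] or [0])
    K=np.array([[im["fx"],0,im["cx"]],[0,im["fy"],im["cy"]],[0,0,1]])
    p=cv2.undistortPoints(np.array([[[u,v]]],float),K,np.array(im["D"],float))[0,0]
    c=np.array([p[0]*d,-p[1]*d,-d])
    return np.array(im["rotation"])@c+np.array(im["origin"])
def wmap(im):
    h,w=im["depth"].shape
    K=np.array([[im["fx"],0,im["cx"]],[0,im["fy"],im["cy"]],[0,0,1]])
    g=np.stack(np.meshgrid(np.arange(w),np.arange(h)),-1).reshape(-1,1,2).astype(float)
    p=cv2.undistortPoints(g,K,np.array(im["D"],float))[:,0]
    d=im["depth"].ravel()
    c=np.c_[p[:,0]*d,-p[:,1]*d,-d]
    return (c@np.array(im["rotation"]).T+np.array(im["origin"])).reshape(h,w,3)
def save(im,n): cv2.imwrite("pics/"+n,cv2.cvtColor(im["pixels"],cv2.COLOR_RGB2BGR))
E
python3 - <<'E'
from h import *
import pickle
for n in("side","top"):
    im=get_image(n); save(im,n+"0.png"); pickle.dump(im,open(n+".pkl","wb")); print(n,np.round(im["origin"],3),np.round(im["rotation"],2).tolist())
print(state())
E
```

```text
side [0.273 0.841 0.615] [56.48, 1.38, -165.97]
top [0.399 0.024 1.481] [3.71, -0.55, -91.59]
{'time_s': 0.1, 'joint_positions': array([6.75613357e+01, 2.78848000e+00, 5.60111477e+00, 9.29325399e+01,
       3.56492851e-04, 8.26791821e+01]), 'dq': array([-0.02468389, -0.07142243,  0.29182394,  0.01925237,  0.02854771,
        0.0477019 ]), 'tau': array([ 2.16501241e-03, -3.39851725e+01,  3.20936322e+01,  1.58231630e-02,
       -7.38953850e-05, -9.54579434e-06]), 'eef_pos': array([0.13671118, 0.50632826, 0.23024033]), 'orientation': array([-1.79881118e+02, -1.56324836e-02,  1.64882137e+02]), 'force': array([-0.61686343,  0.92144779, -0.09195932]), 'moment': array([ 0.01277722, -0.03493613,  0.04262718]), 'finger_force': 0.0, 'gripper_width': 0.08527298698446004}
```

View pics/side0.png

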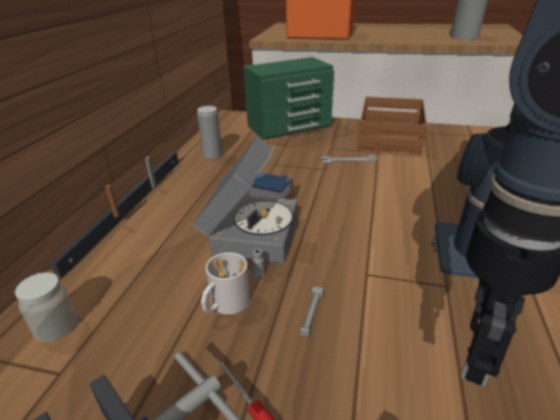

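View pics/top0.png

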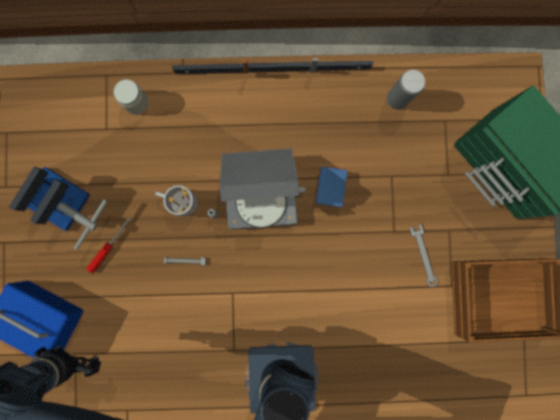

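The side view shows the tester at about (255,225) with the lid half-raised, and the mug (228,283) and socket (258,263) to its left. The top view shows the case at about (262,190), the lid in front of the hinge and the dial half covered near (262,212). The camera rotation is given as roll, pitch and yaw, so I'll fix that and measure.

```bash
sed -i 's/np.array(im\["rotation"\])/Rn.from_euler("xyz",im["rotation"],degrees=True).as_matrix()/' h.py
python3 - <<'E'
from h import *
import pickle
for n,box in (("top",(205,140,325,240)),("side",(190,130,310,320))):
    im=pickle.load(open(n+".pkl","rb")); W=wmap(im)
    a,b,c,d=box
    cr=cv2.resize(im["pixels"][b:d,a:c],None,fx=6 if n=="top" else 3.1,fy=6 if n=="top" else 3.1,interpolation=cv2.INTER_CUBIC)
    cv2.imwrite("pics/%s_c.png"%n,cr[:,:,::-1])
    np.save(n+"W.npy",W)
    pts={"top":[(240,222),(290,220),(262,170),(225,160),(290,160),(225,192),(295,188),(262,212),(262,193),(178,200),(211,213),(332,188)],
     "side":[(250,240),(240,180),(265,150),(210,220),(265,215),(228,300),(258,270),(350,159)]}[n]
    for p in pts: print(n,p,np.round(W[p[1],p[0]],3), np.round(im["depth"][p[1],p[0]],3))
W=np.load("topW.npy")
# lid points: plane
m=np.zeros(W.shape[:2],bool); m[155:192,226:292]=1
P=W[m]; P=P[(P[:,2]>.11)]
c=P.mean(0); s,_,v=0,0,np.linalg.svd(P-c)[2]; print("top plane",c,v[2],"axis",v[0],v[1],len(P))
for r in range(150,232,4): print(r,[tuple(np.round(W[r,u],3)) for u in (235,262,288)])
E
```

```text
top (240, 222) [0.462 0.108 0.053] 1.429
top (290, 220) [ 0.464 -0.036  0.055] 1.428
top (262, 170) [0.593 0.039 0.175] 1.316
top (225, 160) [0.632 0.142 0.117] 1.376
top (290, 160) [ 0.624 -0.038  0.139] 1.354
top (225, 192) [0.532 0.135 0.219] 1.267
top (295, 188) [ 0.539 -0.045  0.211] 1.277
top (262, 212) [0.489 0.044 0.058] 1.426
top (262, 193) [0.528 0.04  0.206] 1.281
top (178, 200) [0.535 0.294 0.006] 1.478
top (211, 213) [0.489 0.189 0.069] 1.414
top (332, 188) [ 0.554 -0.162  0.047] 1.443
side (250, 240) [0.525 0.143 0.055] 0.926
side (240, 180) [0.535 0.149 0.214] 0.835
side (265, 150) [ 0.53  -0.026  0.203] 0.981
side (210, 220) [0.613 0.153 0.104] 0.909
side (265, 215) [0.513 0.054 0.067] 0.988
side (228, 300) [0.517 0.318 0.038] 0.793
side (258, 270) [0.49  0.202 0.021] 0.89
side (350, 159) [ 0.347 -0.43   0.004] 1.377
top plane [0.58216321 0.04682524 0.19089924] [-0.96883144 -0.0205447  -0.24686748] axis [ 0.24616337  0.03173031 -0.96870882] [ 0.02773501 -0.9992853  -0.02568397] 2361
150 [(np.float64(0.682), np.float64(0.121), np.float64(0.003)), (np.float64(0.68), np.
[... 3036 characters left out ...]
at64(0.121), np.float64(0.06)), (np.float64(0.471), np.float64(0.044), np.float64(0.067)), (np.float64(0.469), np.float64(-0.031), np.float64(0.059))]
222 [(np.float64(0.462), np.float64(0.122), np.float64(0.058)), (np.float64(0.46), np.float64(0.044), np.float64(0.061)), (np.float64(0.458), np.float64(-0.03), np.float64(0.058))]
226 [(np.float64(0.451), np.float64(0.122), np.float64(0.055)), (np.float64(0.448), np.float64(0.045), np.float64(0.055)), (np.float64(0.448), np.float64(-0.032), np.float64(-0.003))]
230 [(np.float64(0.441), np.float64(0.126), np.float64(0.003)), (np.float64(0.439), np.float64(0.046), np.float64(-0.005)), (np.float64(0.436), np.float64(-0.032), np.float64(-0.002))]
```

View pics/top_c.png

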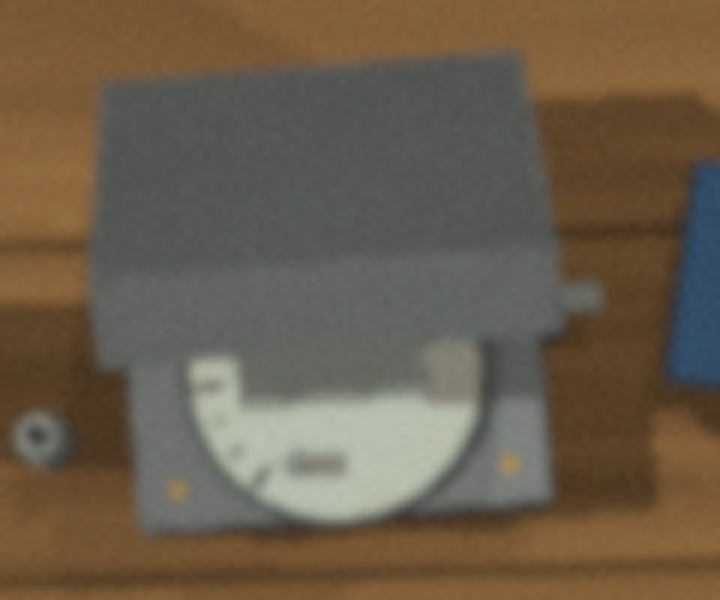

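View pics/side_c.png

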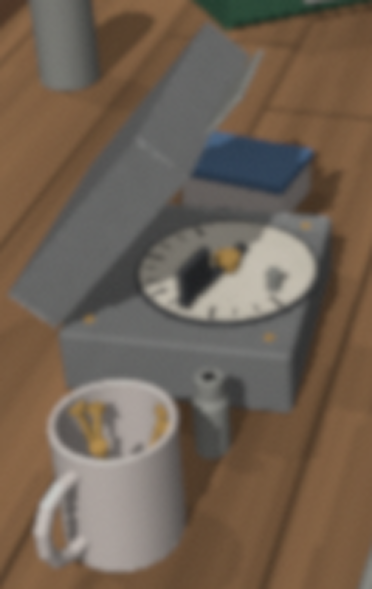

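The top crop shows the tab at (240–425, 340–400), the dial rim bottom at (338,522) and the front corners at (145,532) and (548,500). In the side crop the fin is at about (195,280) and the brass pivot cap at (228,260). Next I'll fit the tester pose, lid angle and hand angle.

```bash
cat > m.py <<'E'
from h import *
import pickle
def plane(im,u,v,z):
    a=world(im,u,v,1.0); o=np.array(im["origin"]); return o+(a-o)*(z-o[2])/(a[2]-o[2])
E
python3 - <<'E'
from m import *
t=pickle.load(open("top.pkl","rb")); s=pickle.load(open("side.pkl","rb"))
T=lambda x,y:(205+(x+.5)/6-.5,140+(y+.5)/6-.5); S=lambda x,y:(190+(x+.5)/3.1-.5,130+(y+.5)/3.1-.5)
L=plane(t,*T(143,532),.056); R=plane(t,*T(550,500),.056); e=L-R
yaw=np.degrees(np.arctan2(-e[0],e[1])); print("front corners",L.round(4),R.round(4),np.linalg.norm(e),"yaw",yaw)
c,sn=np.cos(np.radians(yaw)),np.sin(np.radians(yaw)); ex=np.array([c,sn,0]);ey=np.array([-sn,c,0])
O=(L+R)/2+.09*ex; D=O-.02*ex; H=O+.09*ex; print("O",O,"dial",D,"hinge",H)
print("dial bottom pred", (D-.074*ex).round(4),"meas",plane(t,*T(338,522),.06).round(4))
print("pivot side",plane(s,*S(228,260),.070).round(4))
print("front corners side", plane(s,*S(328,218),.056).round(4), plane(s,*S(293,352),.056).round(4))
for nm,p in (("fin top outer",(182,263)),("fin top inner",(212,247))):
    q=plane(s,*S(*p),.098)-D; a=np.arctan2(q@ey,q@ex); print(nm,np.hypot(q@ex,q@ey),np.degrees(a),"a=",2.45-a)
for nm,p in (("fin base outer",(182,305)),):
    q=plane(s,*S(*p),.064)-D; a=np.arctan2(q@ey,q@ex); print(nm,np.hypot(q@ex,q@ey),np.degrees(a),"a=",2.45-a)
W=np.load("topW.npy")
P=W[158:180,226:288].reshape(-1,3); q=P-H; r=np.c_[q@ex,P[:,2]-.06]
v=np.linalg.svd(r-r.mean(0))[2]; n=v[1]*np.sign(v[1][0]); print("lid theta",np.degrees(np.arctan2(n[0],n[1])),"offset(.044)",n@r.mean(0), (r-r.mean(0))@n@((r-r.mean(0))@n)/len(r))
# tab pixels
q=W[198:206,248:275].reshape(-1,3); q=q[q[:,2]>.15]; d=q-H; print("tab", q.mean(0), np.degrees(np.arctan2(q[:,2]-.06,-(d@ex))).mean(), np.hypot(q[:,2]-.06,d@ex).max())
for u,v in ((178,200),(211,213)): print(W[v-3:v+4,u-3:u+4].reshape(-1,3).max(0))
E
```

```text
front corners [0.4446 0.1413 0.056 ] [ 0.4546 -0.0542  0.056 ] 0.1957199252183245 yaw 2.929572402727232
O [0.539513   0.04814789 0.056     ] dial [0.51953914 0.04712572 0.056     ] hinge [0.62939538 0.05274764 0.056     ]
dial bottom pred [0.4456 0.0433 0.056 ] meas [0.4467 0.0477 0.06  ]
pivot side [0.5181 0.0527 0.07  ]
front corners side [ 0.4581 -0.0479  0.056 ] [0.4449 0.14   0.056 ]
fin top outer 0.06016171572012518 68.8991891375003 a= 1.2474822975963078
fin top inner 0.03135665069686969 81.87248797262046 a= 1.021055518078316
fin base outer 0.06675444829659548 70.66588551146772 a= 1.2166476289875312
lid theta 78.1754746654314 offset(.044) -0.007227323326852164 0.00026706658202984743
tab [0.50518466 0.04317693 0.22254639] 52.54570571525974 0.22299298181713134
[0.5441944  0.30359229 0.06029019]
[0.49821309 0.20658857 0.07116017]
```

Request:
jog_arm(
  rows=[
    {"gripper": 0, "x": -3, "y": -2.5},
    {"gripper": 0, "x": -3, "y": -2.5},
    {"gripper": 0, "x": -3, "y": -2.5},
    {"gripper": 0, "x": -3, "y": -2.5},
    {"gripper": 0, "x": -3, "y": -2.5},
  ],
  force=20,
)

```text
schema error: expected keys gripper, x, y, z, roll
```

Request:
jog_arm(
  rows=[
    {"gripper": 0, "x": -3, "y": -2.5},
    {"gripper": 0, "x": -3, "y": -2.5},
    {"gripper": 0, "x": -3, "y": -2.5},
    {"gripper": 0, "x": -3, "y": -2.5},
    {"gripper": 0, "x": -3, "y": -2.5},
  ],
)

```text
schema error: expected keys gripper, x, y, z, roll
```

Request:
jog_arm(
  rows=[
    {"gripper": 0, "roll": -6},
    {"gripper": 0, "roll": -6},
    {"gripper": 0, "roll": -6.5},
    {"gripper": 0},
    {"gripper": 0},
  ],
)

```text
schema error: expected keys gripper, x, y, z, roll
```

All five keys are needed in each row.

Request:
jog_arm(
  rows=[
    {"gripper": 0, "x": -3, "y": -2.5, "z": 0, "roll": 0},
    {"gripper": 0, "x": -3, "y": -2.5, "z": 0, "roll": 0},
    {"gripper": 0, "x": -3, "y": -2.5, "z": 0, "roll": 0},
    {"gripper": 0, "x": -3, "y": -2.5, "z": 0, "roll": 0},
    {"gripper": 0, "x": -3, "y": -2.5, "z": 0, "roll": 0},
  ],
  force=20,
)

```text
time_s: 0.6
eef_pos: [0.2495, 0.3456, 0.2308]
orientation: [-180.0, -0.0, 164.9]
force: [1.2, 0.2, 0.2]
gripper_width: 0.0124
finger_force: 0.0
```

Request:
jog_arm(
  rows=[
    {"gripper": 0, "x": -3, "y": -2.5, "z": 0, "roll": 0},
    {"gripper": 0, "x": -3, "y": -2.5, "z": 0, "roll": 0},
    {"gripper": 0, "x": -3, "y": -2.5, "z": 0, "roll": 0},
    {"gripper": 0, "x": -3, "y": -2.5, "z": 0, "roll": 0},
    {"gripper": 0, "x": -3, "y": -2.5, "z": 0, "roll": 0},
  ],
)

```text
time_s: 1.1
eef_pos: [0.3617, 0.1858, 0.2309]
orientation: [-180.0, -0.0, 164.9]
force: [-0.2, 0.1, 0.5]
gripper_width: -0.0001
finger_force: 0.0
```

Request:
jog_arm(
  rows=[
    {"gripper": 0, "x": 0, "y": -3, "z": 0, "roll": -6},
    {"gripper": 0, "x": 0, "y": -3, "z": 0, "roll": -6},
    {"gripper": 0, "x": 0, "y": -2, "z": 0, "roll": -6.5},
    {"gripper": 0, "x": 0, "y": 0, "z": 0, "roll": 0},
    {"gripper": 0, "x": 0, "y": 0, "z": 0, "roll": 0},
  ],
)

```text
time_s: 1.6
eef_pos: [0.3476, 0.1088, 0.231]
orientation: [180.0, -0.0, -176.8]
force: [0.3, -0.7, -0.3]
gripper_width: -0.0003
finger_force: 0.0
```

Request:
jog_arm(
  rows=[
    {"gripper": 0, "x": -3.3, "y": -2.3, "z": 1, "roll": 0},
    {"gripper": 0, "x": -3.3, "y": -2.3, "z": 1, "roll": 0},
    {"gripper": 0, "x": -3.3, "y": -2.3, "z": 1, "roll": 0},
    {"gripper": 0, "x": -1, "y": 0, "z": 0, "roll": 0},
    {"gripper": 0, "x": 0, "y": 0, "z": 0, "roll": 0},
  ],
)

```text
time_s: 2.1
eef_pos: [0.461, 0.0471, 0.2001]
orientation: [179.9, -0.1, -176.6]
force: [-0.1, -0.3, -0.1]
gripper_width: 0.0001
finger_force: 0.0
```

Request:
jog_arm(
  rows=[
    {"gripper": 0, "x": -1, "y": 0, "z": 0, "roll": 0},
    {"gripper": 0, "x": -1, "y": 0, "z": 0, "roll": 0},
    {"gripper": 0, "x": -1, "y": 0, "z": 0, "roll": 0},
    {"gripper": 0, "x": -1, "y": 0, "z": 0, "roll": 0},
    {"gripper": 0, "x": -0.5, "y": 0, "z": 0, "roll": 0},
  ],
)

```text
time_s: 2.6
eef_pos: [0.5016, 0.0495, 0.2075]
orientation: [-179.9, -0.2, -176.6]
force: [-23.7, -0.7, 31.7]
gripper_width: -0.0003
finger_force: 2.8
```

Run:
```python
from m import *
im=get_image("side"); pickle.dump(im,open("side1.pkl","wb"))
cv2.imwrite("pics/s1.png",cv2.resize(im["pixels"][90:260,180:340],None,fx=3.5,fy=3.5,interpolation=cv2.INTER_CUBIC)[:,:,::-1])
print(state()["force"],state()["eef_pos"])
```

```text
[-17.97263905  -0.36900103  23.65131385] [0.50270787 0.04954236 0.20821418]
```

View pics/s1.png

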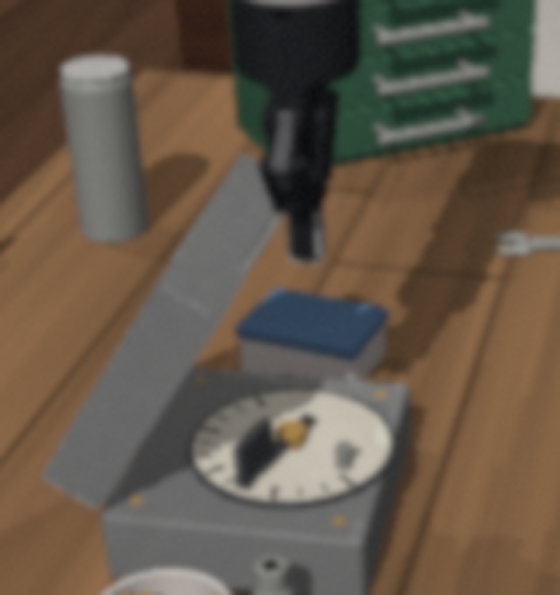

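The finger's wider knuckle has caught the tab end. The tip at crop (305,262) sits well below the tab, at about (280,210). I'll back off, raise the tool so only the tips engage, and push again.

Request:
jog_arm(
  rows=[
    {"gripper": 0, "x": 1, "y": 0, "z": 0, "roll": 0},
    {"gripper": 0, "x": 1.3, "y": 0, "z": 0, "roll": 0},
    {"gripper": 0, "x": 0, "y": 0, "z": -1.2, "roll": 0},
    {"gripper": 0, "x": 0, "y": 0, "z": -1, "roll": 0},
    {"gripper": 0, "x": 0, "y": 0, "z": 0, "roll": 0},
  ],
)

```text
time_s: 3.15
eef_pos: [0.4845, 0.0477, 0.2261]
orientation: [-180.0, 0.3, -176.6]
force: [-0.0, -1.0, 0.0]
gripper_width: 0.0
finger_force: 0.0
```

Request:
jog_arm(
  rows=[
    {"gripper": 0, "x": -0.7, "y": 0, "z": 0, "roll": 0},
    {"gripper": 0, "x": -0.7, "y": 0, "z": 0, "roll": 0},
    {"gripper": 0, "x": -0.7, "y": 0, "z": 0, "roll": 0},
    {"gripper": 0, "x": 0, "y": 0, "z": 0, "roll": 0},
  ],
)

```text
time_s: 3.55
eef_pos: [0.5038, 0.0488, 0.2226]
orientation: [180.0, -0.1, -176.6]
force: [-0.3, -0.2, 0.9]
gripper_width: -0.0001
finger_force: 0.3
```

Request:
jog_arm(
  rows=[
    {"gripper": 0, "x": 0, "y": 0, "z": -1, "roll": 0},
    {"gripper": 0, "x": -0.6, "y": 0, "z": -0.3, "roll": 0},
    {"gripper": 0, "x": -0.6, "y": 0, "z": -0.3, "roll": 0},
    {"gripper": 0, "x": -0.6, "y": 0, "z": -0.3, "roll": 0},
    {"gripper": 0, "x": 0, "y": 0, "z": 0, "roll": 0},
  ],
)

```text
time_s: 4.05
eef_pos: [0.5223, 0.0498, 0.2434]
orientation: [-180.0, 0.1, -176.6]
force: [-2.7, -0.1, 2.3]
gripper_width: -0.0002
finger_force: 1.1
```

Request:
jog_arm(
  rows=[
    {"gripper": 0, "x": -0.6, "y": 0, "z": -0.3, "roll": 0},
    {"gripper": 0, "x": -0.6, "y": 0, "z": -0.3, "roll": 0},
    {"gripper": 0, "x": -0.6, "y": 0, "z": -0.3, "roll": 0},
    {"gripper": 0, "x": -0.6, "y": 0, "z": -0.3, "roll": 0},
    {"gripper": 0, "x": 0, "y": 0, "z": 0, "roll": 0},
  ],
)

```text
time_s: 4.55
eef_pos: [0.5469, 0.0513, 0.254]
orientation: [180.0, 0.1, -176.6]
force: [0.4, 0.2, 0.1]
gripper_width: -0.0
finger_force: 0.0
```

Request:
jog_arm(
  rows=[
    {"gripper": 0, "x": -0.6, "y": 0, "z": -0.1, "roll": 0},
    {"gripper": 0, "x": -0.6, "y": 0, "z": -0.1, "roll": 0},
    {"gripper": 0, "x": -0.6, "y": 0, "z": -0.1, "roll": 0},
  ],
)

```text
time_s: 4.85
eef_pos: [0.5639, 0.0524, 0.2581]
orientation: [180.0, 0.0, -176.6]
force: [-2.9, -1.0, 2.7]
gripper_width: 0.0002
finger_force: 1.6
```

Run:
```python
from m import *
im=get_image("side"); pickle.dump(im,open("side2.pkl","wb"))
cv2.imwrite("pics/s2.png",cv2.resize(im["pixels"][90:260,180:340],None,fx=3.5,fy=3.5,interpolation=cv2.INTER_CUBIC)[:,:,::-1])
print(state()["force"],state()["eef_pos"])
```

```text
[-1.42322235 -0.35691788  2.91005901] [0.56490122 0.05246476 0.25785954]
```

View pics/s2.png

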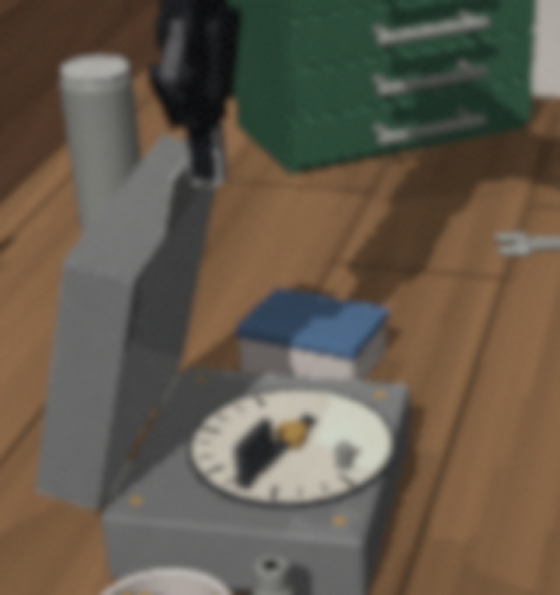

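The lid now stands at roughly 75°, with the fingertips at (205,180) on the tab. I'll keep pushing.

Request:
jog_arm(
  rows=[
    {"gripper": 0, "x": -0.7, "y": 0, "z": -0.1, "roll": 0},
    {"gripper": 0, "x": -0.7, "y": 0, "z": -0.1, "roll": 0},
    {"gripper": 0, "x": -0.7, "y": 0, "z": -0.1, "roll": 0},
    {"gripper": 0, "x": -0.7, "y": 0, "z": -0.1, "roll": 0},
    {"gripper": 0, "x": -0.7, "y": 0, "z": 0, "roll": 0},
  ],
)

```text
time_s: 5.4
eef_pos: [0.5992, 0.0545, 0.2614]
orientation: [-180.0, 0.0, -176.6]
force: [-1.9, -0.6, 2.0]
gripper_width: -0.0001
finger_force: 1.3
```

Request:
jog_arm(
  rows=[
    {"gripper": 0, "x": -0.6, "y": 0, "z": 0, "roll": 0},
    {"gripper": 0, "x": -0.6, "y": 0, "z": 0, "roll": 0},
    {"gripper": 0, "x": -0.6, "y": 0, "z": 0, "roll": 0},
    {"gripper": 0, "x": -0.6, "y": 0, "z": 0, "roll": 0},
    {"gripper": 0, "x": -0.6, "y": 0, "z": 0, "roll": 0},
  ],
)

```text
time_s: 5.9
eef_pos: [0.6286, 0.0561, 0.2609]
orientation: [-180.0, -0.0, -176.6]
force: [-2.5, -0.6, -0.1]
gripper_width: 0.0002
finger_force: 1.2
```

Request:
jog_arm(
  rows=[
    {"gripper": 0, "x": -0.6, "y": 0, "z": 0, "roll": 0},
    {"gripper": 0, "x": -0.6, "y": 0, "z": 0, "roll": 0},
    {"gripper": 0, "x": -0.6, "y": 0, "z": 0, "roll": 0},
    {"gripper": 0, "x": 0, "y": 0, "z": 0, "roll": 0},
    {"gripper": 0, "x": 0, "y": 0, "z": 0, "roll": 0},
  ],
)

```text
time_s: 6.4
eef_pos: [0.6472, 0.0574, 0.2616]
orientation: [180.0, 0.1, -176.6]
force: [0.4, -0.1, 0.6]
gripper_width: 0.0002
finger_force: 0.0
```

Run:
```python
from m import *
im=get_image("side"); pickle.dump(im,open("side3.pkl","wb"))
cv2.imwrite("pics/s3.png",cv2.resize(im["pixels"][90:260,170:330],None,fx=3.5,fy=3.5,interpolation=cv2.INTER_CUBIC)[:,:,::-1])
```

```text
(no output)
```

View pics/s3.png

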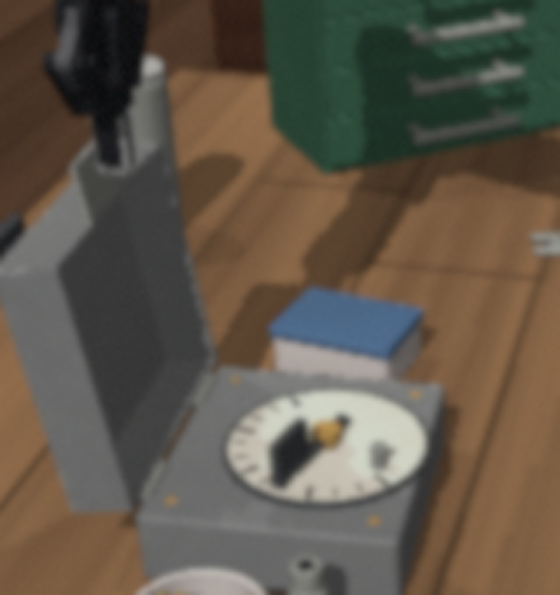

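The lid leans past upright. Its near rim runs from the hinge corner (138,505) to the front corner (60,268). I'll compute its angle and plan the fin approach.

```bash
cat > ang.py <<'E'
from m import *
def lid(im,x0,y0,pts):
    o=np.array(im["origin"]); yaw=np.radians(3.3); ex=np.array([np.cos(yaw),np.sin(yaw),0]); ey=np.array([-ex[1],ex[0],0])
    H=np.array([.629,.054,.06]); out=[]
    for p in pts:
        a=world(im,x0+(p[0]+.5)/3.5-.5,y0+(p[1]+.5)/3.5-.5,1.0)-o
        q=o+a*((H-o)@ey+.1)/(a@ey)-H; out.append((q@ex,q[2]))
    (a,b),(c,d)=out; print(np.round(out,4),"angle",180-np.degrees(np.arctan2(d-b,c-a)),"len",np.hypot(c-a,d-b))
E
python3 - <<'E'
from ang import *
lid(pickle.load(open("side3.pkl","rb")),170,90,[(138,505),(60,268)])
s=pickle.load(open("side3.pkl","rb"))
D=np.array([.519,.049,.06])
for nm,p,z in (("o",(275,440),.098),("i",(305,421),.098),("cap",(329,430),.070)):
    q=plane(s,170+p[0]/3.5,90+p[1]/3.5,z)-D; print(nm,(q+D).round(4),np.hypot(*q[:2]),np.degrees(np.arctan2(q[1],q[0])))
E
```

```text
[[-0.0028  0.0047]
 [ 0.0247  0.1775]] angle 99.0458835510357 len 0.17490915630183865
o [0.5363 0.1091 0.098 ] 0.06250210735370491 73.91244457898446
i [0.5233 0.0828 0.098 ] 0.034034507615513694 82.69707465631905
cap [0.517  0.0494 0.07  ] 0.0020575424174317947 168.7704950493269
```

Two estimates put the lid at about 99°. I'll retreat and come down on the clockwise side of the fin.

Request:
jog_arm(
  rows=[
    {"gripper": 0, "x": 3, "y": 0, "z": 0, "roll": 0},
    {"gripper": 0, "x": 3, "y": 1.3, "z": 0, "roll": 0},
    {"gripper": 0, "x": 3, "y": 1.3, "z": 3, "roll": 0},
    {"gripper": 0, "x": 0, "y": 1.3, "z": 3.5, "roll": 0},
    {"gripper": 0, "x": 0, "y": 0, "z": 3.5, "roll": 0},
  ],
)

```text
time_s: 6.95
eef_pos: [0.554, 0.0924, 0.1619]
orientation: [179.9, 0.3, -176.5]
force: [0.1, -0.3, -0.2]
gripper_width: 0.0002
finger_force: 0.0
```

Request:
jog_arm(
  rows=[
    {"gripper": 0, "x": 0, "y": 0, "z": 3, "roll": 0},
    {"gripper": 0, "x": 0, "y": 0, "z": 2.0, "roll": 0},
    {"gripper": 0, "x": 0, "y": 0, "z": 0, "roll": 0},
  ],
)

```text
time_s: 7.25
eef_pos: [0.5515, 0.0909, 0.1079]
orientation: [180.0, -0.3, -176.6]
force: [0.1, 0.7, -0.6]
gripper_width: 0.0001
finger_force: 0.0
```

Request:
jog_arm(
  rows=[
    {"gripper": 0, "x": -0.8, "y": 0, "z": 0, "roll": 0},
    {"gripper": 0, "x": 0, "y": 0, "z": 0, "roll": 0},
    {"gripper": 0, "x": 0, "y": 0, "z": 0.9, "roll": 0},
    {"gripper": 0, "x": 0, "y": 0, "z": 0.8, "roll": 0},
    {"gripper": 0, "x": 0, "y": 0, "z": 0.8, "roll": 0},
  ],
)

```text
time_s: 7.75
eef_pos: [0.5622, 0.0913, 0.0859]
orientation: [180.0, 0.0, -176.6]
force: [-0.2, -0.3, -0.3]
gripper_width: -0.0001
finger_force: 0.0
```

Request:
jog_arm(
  rows=[
    {"gripper": 0, "x": 0, "y": 0, "z": 0, "roll": 0},
  ],
)

```text
time_s: 7.85
eef_pos: [0.5606, 0.0913, 0.0842]
orientation: [180.0, -0.2, -176.6]
force: [-2.0, 0.9, -0.0]
gripper_width: 0.0001
finger_force: 0.0
```

Run:
```python
from m import *
im=get_image("side"); pickle.dump(im,open("side4.pkl","wb"))
cv2.imwrite("pics/s4.png",cv2.resize(im["pixels"][90:260,170:330],None,fx=3.5,fy=3.5,interpolation=cv2.INTER_CUBIC)[:,:,::-1])
```

```text
(no output)
```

View pics/s4.png

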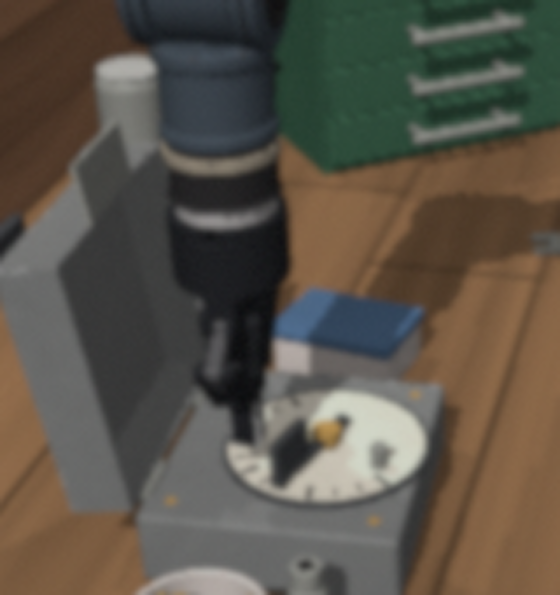

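The fingertips (250,440) are just beyond the fin (290,450) on its clockwise side, and the lid and tab are untouched. Next I'll plan the arc around the pivot.

```bash
cat > arc.py <<'E'
from m import *
import sys
def rows(phis,back,pose):   # pose: x,y,z,yaw
    D=np.array([.519,.049]); x,y,z,yaw=pose
    for ph,b in zip(phis,back):
        f=np.radians(ph); tgt=D+.048*np.array([np.cos(f),np.sin(f)])+(.015+b)*np.array([np.sin(f),-np.cos(f)])
        w=np.radians(yaw); d=tgt-[x,y]; tx=np.array([np.cos(w),np.sin(w)]); ty=np.array([np.sin(w),-np.cos(w)])
        dx,dy,r=round(100*d@tx,1),round(100*d@ty,1),round(yaw-(ph+90),1)
        x,y=np.array([x,y])+dx/100*tx+dy/100*ty; yaw-=r
        print(ph,"x",dx,"y",dy,"roll",r,"->",round(x,4),round(y,4),round(yaw,1))
if __name__=="__main__":
    p=[.5606,.0913,.084,183.4]
    rows([86,78,72,72,78,84,90,96,102,108,114,120,126,132],[.016,.013,.01,.0]+[0]*10,p)
E
python3 arc.py
```

```text
86 x 0.7 y 0.4 roll 7.4 -> 0.5534 0.0949 176.0
78 x -0.3 y -0.5 roll 8.0 -> 0.556 0.0897 168.0
72 x -0.2 y -0.2 roll 6.0 -> 0.5576 0.0873 162.0
72 x 1.0 y -0.0 roll 0.0 -> 0.548 0.0904 162.0
78 x 0.5 y 0.1 roll -6.0 -> 0.5436 0.0929 168.0
84 x 0.5 y 0.1 roll -6.0 -> 0.5389 0.0949 174.0
90 x 0.5 y 0.2 roll -6.0 -> 0.5342 0.0974 180.0
96 x 0.5 y 0.1 roll -6.0 -> 0.5292 0.0984 186.0
102 x 0.5 y 0.1 roll -6.0 -> 0.5241 0.0989 192.0
108 x 0.5 y 0.2 roll -6.0 -> 0.5188 0.0998 198.0
114 x 0.6 y 0.1 roll -6.0 -> 0.5128 0.0989 204.0
120 x 0.5 y 0.1 roll -6.0 -> 0.5078 0.0978 210.0
126 x 0.5 y 0.1 roll -6.0 -> 0.503 0.0962 216.0
132 x 0.5 y 0.2 roll -6.0 -> 0.4977 0.0948 222.0
```

Request:
jog_arm(
  rows=[
    {"gripper": 0, "x": 0, "y": 0, "z": 0, "roll": 7.4},
    {"gripper": 0, "x": 0, "y": -0.2, "z": 0.3, "roll": 8},
    {"gripper": 0, "x": 0.2, "y": -0.2, "z": 0, "roll": 6},
    {"gripper": 0, "x": 0.5, "y": 0, "z": 0, "roll": 0},
    {"gripper": 0, "x": 0.5, "y": 0, "z": 0, "roll": 0},
  ],
)

```text
time_s: 8.4
eef_pos: [0.5498, 0.091, 0.0835]
orientation: [180.0, 0.0, 162.1]
force: [0.1, 0.1, 0.4]
gripper_width: -0.0
finger_force: 0.0
```

Request:
jog_arm(
  rows=[
    {"gripper": 0, "x": 0.5, "y": 0.1, "z": 0, "roll": -6},
    {"gripper": 0, "x": 0.5, "y": 0.1, "z": 0, "roll": -6},
    {"gripper": 0, "x": 0, "y": 0, "z": 0, "roll": 0},
  ],
)

```text
time_s: 8.7
eef_pos: [0.5405, 0.0958, 0.0836]
orientation: [180.0, 0.0, 174.1]
force: [0.3, 0.2, 0.2]
gripper_width: -0.0002
finger_force: 0.0
```

Request:
jog_arm(
  rows=[
    {"gripper": 0, "x": 0.5, "y": 0.1, "z": 0.1, "roll": -6},
    {"gripper": 0, "x": 0.5, "y": 0.1, "z": 0.1, "roll": -6},
    {"gripper": 0, "x": 0.5, "y": 0.1, "z": 0, "roll": -6},
  ],
)

```text
time_s: 9.0
eef_pos: [0.5271, 0.0992, 0.0822]
orientation: [180.0, 0.2, -167.8]
force: [1.7, 1.7, -0.2]
gripper_width: 0.0
finger_force: 1.0
```

Request:
jog_arm(
  rows=[
    {"gripper": 0, "x": 0.5, "y": 0.2, "z": 0, "roll": -6},
    {"gripper": 0, "x": 0.6, "y": 0.1, "z": 0, "roll": -6},
    {"gripper": 0, "x": 0.5, "y": 0.1, "z": 0, "roll": -6},
  ],
)

```text
time_s: 9.3
eef_pos: [0.5103, 0.0983, 0.0821]
orientation: [180.0, 0.2, -149.8]
force: [1.1, 2.0, 0.7]
gripper_width: -0.0002
finger_force: 1.0
```

Request:
jog_arm(
  rows=[
    {"gripper": 0, "x": 0.5, "y": 0.1, "z": 0, "roll": -6},
    {"gripper": 0, "x": 0.5, "y": 0.1, "z": 0, "roll": -6},
    {"gripper": 0, "x": 0.2, "y": 0.1, "z": 0, "roll": -3},
  ],
)

```text
time_s: 9.6
eef_pos: [0.4983, 0.0938, 0.082]
orientation: [180.0, 0.1, -134.9]
force: [0.5, 1.8, 0.8]
gripper_width: -0.0002
finger_force: 0.9
```

Request:
jog_arm(
  rows=[
    {"gripper": 0, "x": 0.2, "y": 0, "z": 0, "roll": -3},
    {"gripper": 0, "x": 0.2, "y": 0, "z": 0, "roll": -3},
  ],
)

```text
time_s: 9.8
eef_pos: [0.4955, 0.0911, 0.0819]
orientation: [180.0, 0.1, -128.9]
force: [0.2, 2.2, 0.7]
gripper_width: -0.0001
finger_force: 1.0
```

Request:
jog_arm(
  rows=[
    {"gripper": 0, "x": 0.3, "y": 0, "z": 0, "roll": -2},
    {"gripper": 0, "x": 0, "y": 0, "z": 0, "roll": 0},
  ],
)

```text
time_s: 10.0
eef_pos: [0.4934, 0.0883, 0.0817]
orientation: [180.0, 0.1, -127.1]
force: [-0.6, 1.9, 0.3]
gripper_width: -0.0002
finger_force: 0.7
```

Request:
jog_arm(
  rows=[
    {"gripper": 0, "x": 0.2, "y": 0, "z": 0, "roll": 0},
    {"gripper": 0, "x": 0, "y": 0, "z": 0, "roll": 0},
  ],
)

```text
time_s: 10.2
eef_pos: [0.4923, 0.0863, 0.0815]
orientation: [180.0, 0.0, -127.1]
force: [1.1, 1.6, 0.9]
gripper_width: -0.0002
finger_force: 0.9
```

Request:
jog_arm(
  rows=[
    {"gripper": 0, "x": 0.2, "y": 0, "z": 0, "roll": 0},
    {"gripper": 0, "x": 0, "y": 0, "z": 0, "roll": 0},
  ],
)

```text
time_s: 10.4
eef_pos: [0.4917, 0.0854, 0.0816]
orientation: [180.0, 0.2, -127.0]
force: [1.6, 5.1, -0.2]
gripper_width: -0.0
finger_force: 2.5
```

Request:
jog_arm(
  rows=[
    {"gripper": 0, "x": 0.2, "y": 0, "z": 0, "roll": 0},
    {"gripper": 0, "x": 0, "y": 0, "z": 0, "roll": 0},
  ],
)

```text
time_s: 10.6
eef_pos: [0.4916, 0.0854, 0.0816]
orientation: [180.0, 0.4, -127.0]
force: [4.8, 8.5, -2.2]
gripper_width: -0.0003
finger_force: 4.7
```

The hand is against the stop with about 9.8 N. I'll hold it for just over a second.

Request:
jog_arm(
  rows=[
    {"gripper": 0, "x": 0, "y": 0, "z": 0, "roll": 0},
    {"gripper": 0, "x": 0, "y": 0, "z": 0, "roll": 0},
    {"gripper": 0, "x": 0, "y": 0, "z": 0, "roll": 0},
  ],
)

```text
time_s: 10.9
eef_pos: [0.4916, 0.0853, 0.0816]
orientation: [180.0, 0.4, -127.0]
force: [3.4, 8.3, -1.4]
gripper_width: -0.0002
finger_force: 4.6
```

Request:
jog_arm(
  rows=[
    {"gripper": 0, "x": 0, "y": 0, "z": 0, "roll": 0},
    {"gripper": 0, "x": 0, "y": 0, "z": 0, "roll": 0},
    {"gripper": 0, "x": 0, "y": 0, "z": 0, "roll": 0},
    {"gripper": 0, "x": 0, "y": 0, "z": 0, "roll": 0},
    {"gripper": 0, "x": 0, "y": 0, "z": 0, "roll": 0},
  ],
)

```text
time_s: 11.4
eef_pos: [0.4916, 0.0854, 0.0817]
orientation: [180.0, 0.4, -127.0]
force: [4.8, 9.0, -1.9]
gripper_width: -0.0001
finger_force: 4.6
```

Request:
jog_arm(
  rows=[
    {"gripper": 0, "x": 0, "y": 0, "z": 0, "roll": 0},
    {"gripper": 0, "x": 0, "y": 0, "z": 0, "roll": 0},
    {"gripper": 0, "x": 0, "y": 0, "z": 0, "roll": 0},
    {"gripper": 0, "x": 0, "y": 0, "z": 0, "roll": 0},
    {"gripper": 0, "x": 0, "y": 0, "z": 0, "roll": 0},
  ],
)

```text
time_s: 11.9
eef_pos: [0.4916, 0.0853, 0.0817]
orientation: [180.0, 0.4, -127.0]
force: [4.5, 8.4, -1.3]
gripper_width: -0.0002
finger_force: 4.6
```

Request:
jog_arm(
  rows=[
    {"gripper": 0, "x": -0.7, "y": 0, "z": 0, "roll": 0},
    {"gripper": 0, "x": -0.7, "y": 0, "z": 0, "roll": 0},
    {"gripper": 0, "x": 0, "y": 0, "z": -3, "roll": 0},
    {"gripper": 0, "x": 0, "y": 0, "z": -4, "roll": 0},
    {"gripper": 0, "x": 0, "y": 0, "z": -4, "roll": 0},
  ],
)

```text
time_s: 12.4
eef_pos: [0.4973, 0.0935, 0.1914]
orientation: [179.9, -0.2, -127.0]
force: [0.8, 0.7, -0.1]
gripper_width: 0.0001
finger_force: 0.0
```

Request:
jog_arm(
  rows=[
    {"gripper": 0, "x": 3, "y": -2, "z": -2, "roll": 0},
    {"gripper": 0, "x": 3, "y": -2, "z": -2, "roll": 0},
    {"gripper": 0, "x": 3, "y": -2, "z": 0, "roll": 0},
    {"gripper": 0, "x": 3, "y": -2, "z": 0, "roll": 0},
    {"gripper": 0, "x": 0, "y": 0, "z": 0, "roll": 0},
  ],
)

```text
time_s: 12.9
eef_pos: [0.4895, -0.0541, 0.2312]
orientation: [-179.9, -0.2, -127.4]
force: [-0.2, 0.3, 0.0]
gripper_width: -0.0001
finger_force: 0.0
```

Run:
```python
from m import *
im=get_image("side"); pickle.dump(im,open("side5.pkl","wb"))
cv2.imwrite("pics/s5.png",cv2.resize(im["pixels"][90:260,170:330],None,fx=3.5,fy=3.5,interpolation=cv2.INTER_CUBIC)[:,:,::-1])
```

```text
(no output)
```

View pics/s5.png

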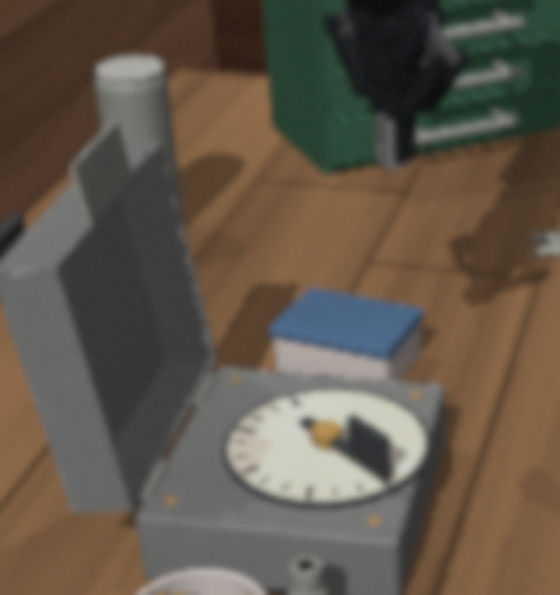

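The lid still stands at about 99°. The fin (370,445) is up against the stop post (397,455), the other things are undisturbed, and the arm is clear. I'll hand the job in.

```bash
python3 -c "
from cell import *
print(job_done())"
```

```text
the job is handed in; nothing more can be done
None
```

The lid stands about 99° open and the peak hand is at zero after being pressed against its stop with roughly 9.5 N for 1.3 s; the job is handed in with the arm clear and no other items moved in the last side view, but early on the finger's knuckle caught the tab with about 40 N for a moment (wrist reading), right at the 40 N limit if that counts as gripper body.

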